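# Make up two sample kits and stack their trays

## Task

Make up two kits, one stacked on the other, in the steel tray. First stand the two screw-cap sample pots upright in the kit tray that is already in the steel tray, one in each bay; next set the other, empty kit tray squarely on top, turned end for end to the lower one so that it rests on the inside shelves and does not nest down onto the pots; then stand the tall dropper bottle and the small black-capped oil bottle upright in that upper tray, one in each bay. Leave the beaker and the big fixative bottle standing where they are.

Things in the scene. Friction and masses are not known exactly. Their poses are not given: they have to be found in the camera images.
- lower_tray: Grey plastic kit tray in the steel tray, loose, 160 g. 184 x 70 mm at the rim, 172 x 58 at the base, 70 high, walls 2.5. Origin: centre of underside; z up, x along its length to the label end. Floor 2.5 thick, 53 wide inside; a 6 mm high rib across it at x = 0 parts two bays, each 80 long. Things set at x = +-34, y = 0 leave room for fingers closing along its length. See upper_tray.
- upper_tray: Identical kit tray, empty, loose, on the worktop at the other side of the sink; grip its two flat side panels (68 mm apart, at mid length, z = 33 to 57 mm). Inside shelves, tops at z = 62 mm: in both corners of the label end, and on both long sides at x = -62 mm. The same way round trays nest; turned 180 degrees the base goes 8 mm into the rim below (2.8 mm play) onto the shelves, 62 mm up.
- upper_tray_label_end (a point): Middle of the rim at upper_tray's label end (its x = +92, z = +70 mm): the end with a paper card outside and shelves in both inside corners; the other end is plain. lower_tray has its label end likewise at its +x. Both trays start with their label ends roughly towards the robot.
- pot_a: Sample pot: white body 33 mm across and 42 mm high, wider smooth screw cap 38 mm across on top, 54 mm high in all, about 22 g. Round. Origin: centre of its underside, z up.
- pot_b: The other sample pot, same shape and size as pot_a; the two may be exchanged.
- dropper_bottle: Tall slim amber bottle with a rubber dropper bulb: round body 38 mm across up to 64 mm, then neck and bulb, 94 mm high, about 70 g. Origin: centre of its underside, z up.
- oil_bottle: Small amber bottle with a plain black cap: round body 29 mm across up to about 45 mm, cap 16 mm across, 58 mm high, about 35 g. Origin: centre of its underside, z up.
- beaker: Small clear beaker, 57 mm across, 58 mm high, standing among the stock; not part of either kit and left alone. Origin: centre of its underside.
- fixative: Larger amber bottle, 58 mm across, 118 mm high, at the back right of the sink; not part of either kit and left alone. Origin: centre of its underside.
- steel_tray: Shallow stainless instrument tray, 110 x 202 x 15 mm, its long side along its y axis, fixed to the worktop; lower_tray stands in it. Origin: centre of its underside.
Not all that is in view belongs to the job. Of the things that look like the pot_b, the larger one is meant.

How it is judged:
By the outcome, as a careful person would: the job done as asked, in the order asked, and still so for the second after the job is handed in, with the robot touching nothing.
It also fails if it takes over 144 s, if anything falls off the work surface, if the arm or the gripper's body presses on something with over 40 N, if the wrist force passes 120 N, or if a joint passes its speed limit or range.

## Robot

A 6-joint arm with a two-finger parallel gripper is mounted at the origin on a cart in front of the work surface, level with it; the furniture and walls round the work are solid. World frame = base frame: x ahead of the robot, y to its left, z up, the work surface at z = 0. Lengths are in m, angles in rad, forces in N, time in s.
With the tool pointing down it reaches from about 0.325 to 1 m from the base axis. Payload 5.1 kg.
Tool frame: the origin (TCP) lies on the centre line of the jaws, within the pads' length; the fingertips stand 14 mm ahead of it and the grasp point (between the pads) lies 5 mm behind it; z points along the fingers, y is the line along which they close (so a half turn about z gives the same grasp; the last joint's range is limited). The gripper opens to 85 mm and grips with 20 to 120 N. Pads are 22 mm wide; open, the fingers measure 114 mm over their backs; the gripper's body (76 mm by 85 mm) begins 54 mm behind the grasp point. The pads swing forward as they close: fully open they stand 13 mm farther back than shut.
Start: joints at [1.194, 0.124, 1.65, -0, 1.367, -0.083], TCP at [0.188, 0.622, 0.245] pointing down, gripper open.
Joint ranges: [-2.61, 2.61], [-1.02, 2.33], [0.03, 2.71], [-1.35, 4.49], [0.32, 2.68], [-2.91, 2.91]. Speed limits (rad/s): [2.57, 2.57, 3.14, 3.14, 3.14, 3.14].

## Interface

Orientations are given as a 3x3 rotation matrix whose columns are the frame's x, y, z axes.
In Python, from plant import bot gives the robot as it stands.
- The arm moves only by the tool arm_command, never from a script. Its arguments are lists of equal length, an entry for each row: "delta_pos": the shift along the tool's x, y, z in mm, a list of three; "turn": the turn about the tool's z in rad. A call has 1 to 10 rows; each row is the pose to reach, as a shift and turn from the pose commanded when the call began, along the tool's axes at that moment; what a row does not reach only later rows make up. A row lasts 1/12 s, in which the tool goes at most 41.7 mm and 7.16 degrees, less where a joint would pass 70% of its speed; a pose out of reach is approached as far as the arm can. A call with a gripper value outside its range is refused whole. "gripper" is the finger opening in mm, from 0 to 85.4, set as the call begins (left out, the last holds). The fingers move at their own pace and stop on an object; "grip_force" is the grip in N (left out, the last holds). Time passes only in rows, so rows that repeat a pose let the fingers close. It gives the time, the measured TCP pose, the force, the opening and the grip force at its end, in the units of the state.
- bot.read_state(): the state, without advancing time (a new reading comes with each control period).
- bot.snapshot(name): name is "scene" or "side" or "wrist"; returns a dict with "color" (420x560x3 uint8, red, green, blue), "range_z" (420x560 float32, m along the optical axis (not along the pixel's ray), 0 where there is no reading), "fov_y" (degrees; the focal length in pixels is half the picture's height over the tangent of half this angle, whatever the lens; pixels are square), "cx", "cy" (the principal point, pixels), "extrinsics" (4x4, takes a point from world to camera coordinates); the wrist camera has in their place "mount" (4x4, takes a point from camera to tool coordinates, whose origin is the TCP and whose axes are the flange's). Camera axes: x right, y up, looking along -z (the intrinsics and any distortion apply to the point x, -y, -z); pixel columns grow to the right and rows downward; lengths in m; the calibration is good to about 2 mm. The wrist camera is an equidistant fisheye: a pixel r from the principal point sees the ray r / f radians off the axis. A picture is of the moment at which its call begins: read the wrist's pose just before it.
- bot.close_job(): hands the job in; it is judged then, once.
The state is a dict: "time": time; "q": joint angles; "joint_vel": joint speeds; "joint_efforts": joint torques, N m; "ee_pos": TCP position; "orientation": TCP orientation; "wrist_force": force on the tool from outside, world axes, zero at the start; "torque": the same for the moment, N m; "grip_width": opening from 0.0 (shut) to 1.0 (fully open); "grip_force": force on a finger pad.
Only numpy, scipy, OpenCV 4.12 (cv2) and the standard library are available. Lean on these libraries where they do the work, as an engineer would, in place of code of your own. Each camera call takes 0.05 s, during which the arm holds its last target. There are 200 camera calls.

## Working session

There is one attempt and no reset: what is moved stays moved. The work goes in short steps, Python scripts to look and compute and a tool call to move; the robot and the scene stay as the last step left them, time stands still between calls to the robot, and variables do not carry over. Pictures are saved under pics/ and viewed, at most 14 in all, crops included, and the job is handed in when it is done.

Besides the shell and the picture viewer there is one more tool, called by a JSON object that holds its "fn" and its "kwargs", one argument or row to a line. arm_command: Moves the arm, as the interface text tells. Its arguments: {"type":"object","properties":{"delta_pos":{"type":"array"},"turn":{"type":"array"},"gripper":{"type":"number"},"grip_force":{"type":"number"}},"required":["delta_pos","turn"]}

```bash
ls; mkdir -p pics; cat > h.py <<'E'
import numpy as np, cv2
from plant import bot
def ray(s,u,v,st=None):
    """origin, dir in world"""
    H=s['color'].shape[0]; f=H/2/np.tan(np.radians(s['fov_y'])/2)
    x=(u-s['cx']);y=(v-s['cy'])
    if 'mount' in s:
        r=np.hypot(x,y); t=r/f; d=np.array([np.sin(t)*x/max(r,1e-9),-np.sin(t)*y/max(r,1e-9),-np.cos(t)])
        M=s['mount']; T=np.eye(4);T[:3,:3]=np.array(st['orientation']);T[:3,3]=st['ee_pos'];M=T@M
    else:
        d=np.array([x/f,-y/f,-1.]);M=np.linalg.inv(s['extrinsics'])
    return M[:3,3],M[:3,:3]@d
def onplane(s,u,v,z,st=None):
    o,d=ray(s,u,v,st);return o+d*(z-o[2])/d[2]
def pt(s,u,v,st=None):
    o,d=ray(s,u,v,st);r=float(s['range_z'][int(v),int(u)])
    if 'mount' in s:
        xx=np.hypot(u-s['cx'],v-s['cy']); f=s['color'].shape[0]/2/np.tan(np.radians(s['fov_y'])/2); d=d/np.cos(xx/f)
    return o+d*r
def snap(n,fn=None):
    st=bot.read_state();s=bot.snapshot(n)
    if fn: cv2.imwrite('pics/'+fn,s['color'][...,::-1])
    return st,s
E
python3 - <<'E'
from h import *
for n in ['scene','side','wrist']:
    st,s=snap(n,n+'0.png'); print(n,s['fov_y'],s['cx'],s['cy'],s.get('extrinsics',s.get('mount')).round(3).tolist())
    if n!='wrist': print(np.linalg.inv(s['extrinsics']).round(3).tolist())
print({k:np.round(v,3).tolist() for k,v in st.items()})
E
```

```text
pics
scene 55.253812630135194 276.0047398874596 215.09665641277704 [[0.64, -0.768, -0.013, -0.378], [0.366, 0.29, 0.885, -0.264], [-0.676, -0.571, 0.466, -0.94], [0.0, 0.0, 0.0, 1.0]]
[[0.64, 0.366, -0.676, -0.296], [-0.768, 0.29, -0.571, -0.751], [-0.013, 0.885, 0.466, 0.667], [0.0, 0.0, 0.0, 1.0]]
side 43.172867761019766 271.29462942059445 203.88480519770926 [[-0.993, -0.115, 0.007, 0.589], [0.059, -0.45, 0.891, -0.092], [-0.1, 0.886, 0.453, -1.394], [0.0, 0.0, 0.0, 1.0]]
[[-0.993, 0.059, -0.1, 0.452], [-0.115, -0.45, 0.886, 1.262], [0.007, 0.891, 0.453, 0.71], [0.0, 0.0, 0.0, 1.0]]
wrist 65.70646984690485 274.66349060636014 208.9773658745059 [[0.001, 0.964, 0.267, 0.067], [1.0, -0.001, 0.0, 0.0], [0.0, 0.267, -0.964, -0.128], [0.0, 0.0, 0.0, 1.0]]
{'time': 0.1, 'q': [1.194, 0.124, 1.652, -0.0, 1.368, -0.083], 'joint_vel': [0.0, -0.003, -0.004, 0.001, 0.001, -0.0], 'joint_efforts': [0.001, -42.493, -36.666, -0.0, 0.004, 0.0], 'ee_pos': [0.188, 0.622, 0.244], 'orientation': [[-0.957, 0.29, -0.001], [0.29, 0.957, -0.002], [0.0, -0.002, -1.0]], 'wrist_force': [0.304, -0.576, -0.065], 'torque': [0.003, 0.019, 0.033], 'grip_force': 0.0, 'grip_width': 1.004}
```

View pics/scene0.png

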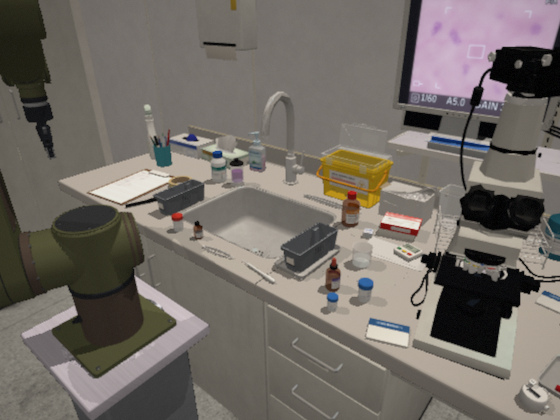

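View pics/side0.png

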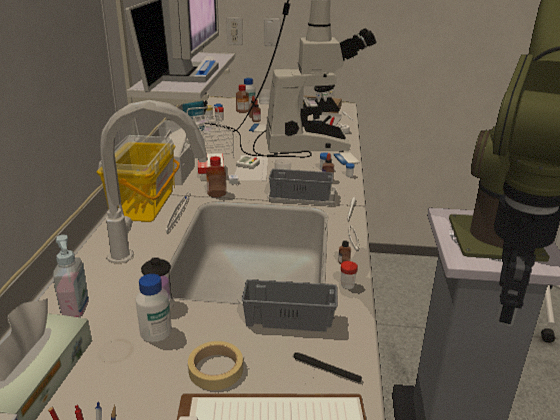

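```bash
python3 - <<'E'
from h import *
_,a=snap('scene');_,b=snap('side')
A=a['color'][...,::-1];B=b['color'][...,::-1]
c1=cv2.resize(A[170:260,140:260],(400,300),interpolation=2);c2=cv2.resize(A[215:335,250:410],(400,300),interpolation=2)
d1=cv2.resize(B[225:345,220:380],(400,300),interpolation=2);d2=cv2.resize(B[135:225,240:360],(400,300),interpolation=2)
cv2.imwrite('pics/crop1.png',np.vstack([np.hstack([c1,c2]),np.hstack([d1,d2])]))
np.set_printoptions(precision=3,suppress=True)
for n,s,l in [('scene',a,dict(redpot=(177,216),oil=(198,225),blueL=(365,283),blueS=(332,297),drop=(333,268),dropbody=(332,282),beaker=(362,250),fix=(350,196))),
              ('side',b,dict(redpot=(348,268),oil=(345,246),blueL=(328,155),blueS=(350,167),fix=(215,160)))]:
    for k,(u,v) in l.items(): print(n,k,pt(s,u,v))
# grey trays: points with depth above z .03 & dark grey, cluster
for n,s in (('scene',a),('side',b)):
    H,W=s['range_z'].shape; hsv=cv2.cvtColor(s['color'],cv2.COLOR_RGB2HSV)
    P=np.array([[pt(s,u,v) for u in range(W)] for v in range(H)])
    np.save(n+'P.npy',P)
    m=(P[...,2]>.055)&(P[...,2]<.08)&(hsv[...,1]<70)&(hsv[...,2]<130)&(s['range_z']>0)&(P[...,0]>.3)&(P[...,0]<.75)&(abs(P[...,1])<.65)
    nn,lab,stt,ce=cv2.connectedComponentsWithStats(cv2.dilate(m.astype(np.uint8),np.ones((3,3))))
    for i in range(1,nn):
        q=P[(lab==i)&m]
        if len(q)>60:
            q=q[q[:,2]>.062]
            if len(q)<30: continue
            print(n,stt[i],len(q),cv2.minAreaRect(q[:,:2].astype(np.float32)),q[:,2].max())
E
```

```text
scene redpot [0.387 0.254 0.052]
scene oil [0.395 0.159 0.047]
scene blueL [ 0.451 -0.403  0.054]
scene blueS [ 0.37  -0.36   0.041]
scene drop [ 0.44  -0.317  0.067]
scene dropbody [ 0.432 -0.321  0.03 ]
scene beaker [ 0.616 -0.306  0.028]
scene fix [ 0.766 -0.171  0.108]
side redpot [0.392 0.273 0.057]
side oil [0.397 0.168 0.049]
side blueL [ 0.45  -0.304  0.093]
side blueS [ 0.377 -0.339  0.041]
side fix [ 0.778 -0.156  0.118]
scene [152 178  54  26 617] 183 ((0.5094588994979858, 0.39514246582984924), (0.18888536095619202, 0.08045276254415512), 1.7314602136611938) 0.07098719407324794
scene [280 222  59  38 859] 295 ((0.525056779384613, -0.18435968458652496), (0.07653295248746872, 0.19233572483062744), 87.74221801757812) 0.0714132719271311
scene [ 432  286   45   49 1249] 399 ((0.49250948429107666, -0.606867790222168), (0.08771803975105286, 0.07804425805807114), 9.020424842834473) 0.07982180290224705
side [266 123  76  20 857] 293 ((0.5569807291030884, -0.5735146999359131), (0.14030541479587555, 0.2562481760978699), 89.7366714477539) 0.07989565174151225
side [ 268  167   67   22 1088] 517 ((0.5259183645248413, -0.18484333157539368), (0.08541076630353928, 0.18822692334651947), 89.4458999633789) 0.07700628786944486
side [ 241  278   98   35 2139] 1090 ((0.5101103186607361, 0.39642906188964844), (0.18784233927726746, 0.07947708666324615), 1.2879186868667603) 0.07546040503393281
side [158 299  13  22 186] 57 ((0.7428857684135437, 0.47526419162750244), (0.03622804954648018, 0.006918414030224085), 73.22150421142578) 0.07997156260889138
```

View pics/crop1.png

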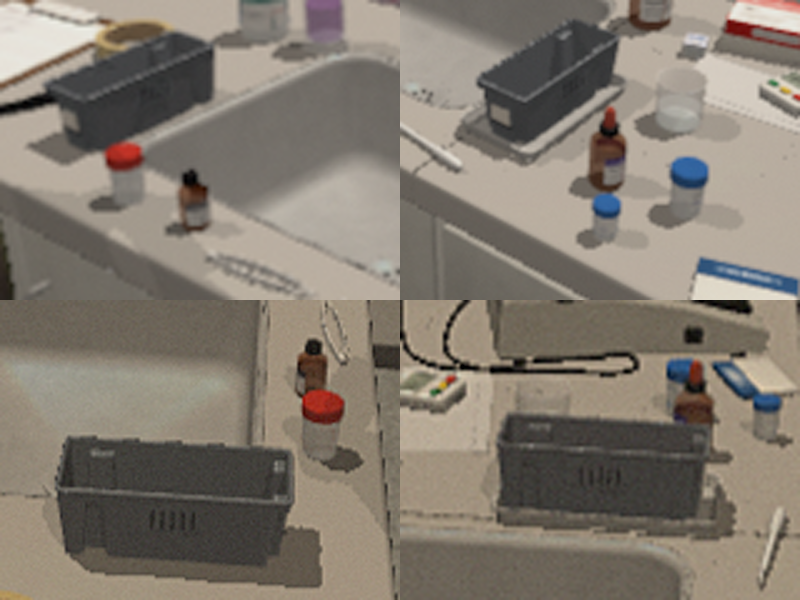

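The pots to use are the red-capped one at scene (177,217) and the larger blue-capped one at (365,284). The small blue-capped one at (332,297) is a decoy. The dropper bottle is at (333,275), and the fixative at (351,208) is not part of the job. The oil bottle is at (198,230). In the crop both trays have their label ends towards the robot. I'm going above the red pot with the fingers closing along world x.

{"fn": "arm_command", "kwargs": {
  "delta_pos": [
    [-30,-28,7],
    [-60,-57,13],
    [-90,-85,20],
    [-121,-114,26],
    [-151,-142,33],
    [-181,-171,39],
    [-211,-200,46],
    [-242,-228,52],
    [-272,-257,58],
    [-302,-285,65]
  ],
  "turn": [0.12,0.24,0.37,0.5,0.62,0.75,0.87,1.0,1.12,1.277],
  "gripper": 62,
  "grip_force": 30
}}

```text
time: 1.08
ee_pos: [0.3935, 0.2633, 0.181]
orientation: [[-0.031, 1.0, 0.001], [1.0, 0.031, 0.001], [0.0, 0.001, -1.0]]
wrist_force: [0.4, 1.3, -0.3]
grip_width: 0.728
grip_force: 0.0
```

{"fn": "arm_command", "kwargs": {
  "delta_pos": [
    [0,0,0],
    [0,0,0]
  ],
  "turn": [0.025,0.025]
}}

```text
time: 1.25
ee_pos: [0.3937, 0.263, 0.1805]
orientation: [[-0.007, 1.0, -0.001], [1.0, 0.007, -0.0], [-0.0, -0.001, -1.0]]
wrist_force: [0.0, -0.1, -0.0]
grip_width: 0.726
grip_force: 0.0
```

```bash
cat >> h.py <<'E'
def tocmd(st,p,yaw=None):
    R=np.array(st['orientation']);d=R.T@(np.array(p)-st['ee_pos'])*1000
    y=np.arctan2(R[1,1],R[0,1]);t=0 if yaw is None else (y-yaw+np.pi)%(2*np.pi)-np.pi
    return d.round(1),round(t,3)
np.set_printoptions(precision=4,suppress=True)
def blobs(s,st,z,lo,hi,mn=40):
    hsv=cv2.cvtColor(s['color'],cv2.COLOR_RGB2HSV);m=cv2.inRange(hsv,lo,hi)
    if lo[0]==0: m|=cv2.inRange(hsv,(170,lo[1],lo[2]),(180,255,255))
    n,l,q,c=cv2.connectedComponentsWithStats(m)
    out=[]
    for i in range(1,n):
        if q[i,4]>=mn:
            ct=max(cv2.findContours((l==i).astype(np.uint8),0,1)[0],key=len)
            w=np.array([onplane(s,*p[0],z,st)[:2] for p in ct])
            (cc),rr=cv2.minEnclosingCircle(w.astype(np.float32))
            out.append((q[i].tolist(),np.round(cc,4),round(rr,4)))
    return out
E
python3 - <<'E'
from h import *
st,s=snap('wrist','w1.png')
print(st['time'],st['ee_pos'],np.array(st['orientation']),st['q'])
for b in blobs(s,st,.054,(0,120,80),(10,255,255)): print(b)
E
```

```text
1.25 [0.3937 0.263  0.1805] [[-0.0069  1.     -0.0007]
 [ 1.      0.0069 -0.0002]
 [-0.0002 -0.0007 -1.    ]] [ 0.4755 -0.2286  2.0997  0.0001  1.2713  0.4685]
([247, 183, 45, 46, 1604], array([0.3902, 0.2626]), 0.0191)
```

View pics/w1.png

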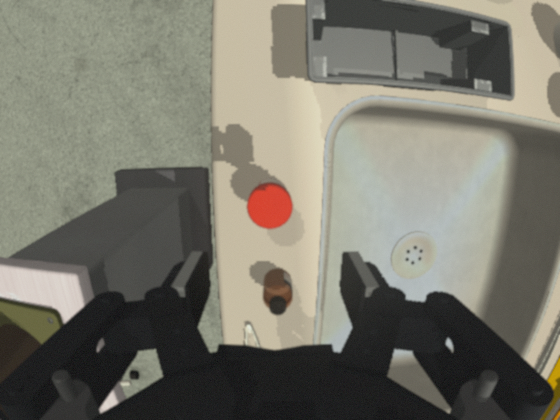

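Wrist view: the red cap is at (269,206), which gives (0.390, 0.2626) with radius 19 mm, matching the pot. The oil bottle is at (277,300), and the upper tray's corner shelves are on its robot side. Descending to grasp.

{"fn": "arm_command", "kwargs": {
  "delta_pos": [
    [0,-3.5,35],
    [0,-3.5,70],
    [0,-3.5,100],
    [0,-3.5,125],
    [0,-3.5,139],
    [0,-3.5,139]
  ],
  "turn": [0,0,0,0,0,0]
}}

```text
time: 1.8
ee_pos: [0.3861, 0.2649, 0.0383]
orientation: [[-0.015, 1.0, -0.007], [1.0, 0.015, -0.003], [-0.003, -0.007, -1.0]]
wrist_force: [-0.0, -1.1, 0.3]
grip_width: 0.723
grip_force: 0.0
```

{"fn": "arm_command", "kwargs": {
  "delta_pos": [
    [0,0,0],
    [0,0,0],
    [0,0,0],
    [0,0,0],
    [0,0,0],
    [0,0,0]
  ],
  "turn": [0,0,0,0,0,0],
  "gripper": 30,
  "grip_force": 30
}}

```text
time: 2.3
ee_pos: [0.3906, 0.2657, 0.0436]
orientation: [[-0.012, 1.0, 0.003], [1.0, 0.012, 0.002], [0.002, 0.003, -1.0]]
wrist_force: [-0.7, 0.7, 5.6]
grip_width: 0.429
grip_force: 30.3
```

{"fn": "arm_command", "kwargs": {
  "delta_pos": [
    [0,0,-20],
    [0,0,-50],
    [0,0,-85],
    [0,0,-120],
    [0,0,-150],
    [0,0,-160]
  ],
  "turn": [0,0,0,0,0,0]
}}

```text
time: 2.8
ee_pos: [0.3916, 0.2661, 0.2078]
orientation: [[-0.012, 1.0, 0.008], [1.0, 0.012, 0.004], [0.004, 0.008, -1.0]]
wrist_force: [0.7, -0.4, -0.1]
grip_width: 0.424
grip_force: 30.1
```

```bash
python3 - <<'E'
from h import *
for n in('scene','side'):
    P=np.load(n+'P.npy').reshape(-1,3);m=(P[:,2]>.13)&(P[:,2]<.45)&(P[:,0]>.3)&(P[:,0]<.8)&(abs(P[:,1])<.5)
    q=P[m]
    for x in np.arange(.3,.8,.05):
        k=q[(q[:,0]>=x)&(q[:,0]<x+.05)]
        if len(k)>3: print(n,round(x,2),len(k),k.min(0),k.max(0))
E
```

```text
scene 0.7 192 [0.7201 0.1529 0.2479] [0.75   0.1852 0.3401]
scene 0.75 157 [0.75   0.1548 0.2593] [0.7991 0.1901 0.3793]
side 0.7 420 [0.722  0.1594 0.252 ] [0.75   0.19   0.3455]
side 0.75 565 [0.75  0.165 0.13 ] [0.8    0.4876 0.3859]
```

{"fn": "arm_command", "kwargs": {
  "delta_pos": [
    [-15,6,0],
    [-50,18,0],
    [-88,33,0],
    [-126,47,0],
    [-164,61,0],
    [-202,75,0],
    [-240,89,0],
    [-278,104,0],
    [-316,118,0],
    [-350,131,0]
  ],
  "turn": [0.012,0.012,0.012,0.012,0.012,0.012,0.012,0.012,0.012,0.012]
}}

```text
time: 3.63
ee_pos: [0.5245, -0.0859, 0.2009]
orientation: [[0.001, 1.0, -0.001], [1.0, -0.001, 0.0], [0.0, -0.001, -1.0]]
wrist_force: [0.9, 0.3, -0.2]
grip_width: 0.424
grip_force: 30.1
```

{"fn": "arm_command", "kwargs": {
  "delta_pos": [
    [-35,13,0],
    [-65,25,0],
    [-85,33,0],
    [-98,37,0],
    [-98,37,0],
    [-98,37,0]
  ],
  "turn": [0,0,0,0,0,0]
}}

```text
time: 4.13
ee_pos: [0.5611, -0.1812, 0.201]
orientation: [[0.001, 1.0, -0.002], [1.0, -0.001, 0.001], [0.001, -0.002, -1.0]]
wrist_force: [0.6, 0.6, -0.9]
grip_width: 0.427
grip_force: 30.1
```

```bash
python3 - <<'E'
from h import *
st,s=snap('wrist','w2.png')
print(st['time'],st['ee_pos'],np.array(st['orientation']),st['q'])
H,W=s['range_z'].shape
P=np.array([[pt(s,u,v,st) for u in range(W)] for v in range(H)]);np.save('w2P.npy',P)
m=(P[...,2]>.062)&(P[...,2]<.08)&(abs(P[...,0]-.525)<.12)&(abs(P[...,1]+.185)<.06)
print(m.sum());q=P[m][:,:2].astype(np.float32);print(cv2.minAreaRect(q),P[m][:,2].max(),np.median(P[m][:,2]))
m=(P[...,2]<.03)&(abs(P[...,0]-.525)<.075)&(abs(P[...,1]+.185)<.02);print(np.percentile(P[m][:,2],[10,50,90]))
E
```

```text
4.1333 [ 0.5611 -0.1812  0.201 ] [[ 0.0009  1.     -0.0016]
 [ 1.     -0.0009  0.0012]
 [ 0.0012 -0.0016 -1.    ]] [-0.4036  0.0248  1.8308  0.0005  1.2879 -0.4029]
3986
((0.5267031192779541, -0.18076932430267334), (0.07457052916288376, 0.18839751183986664), 88.43049621582031) 0.07268853725195584 0.06969984228747383
[0.0014 0.0024 0.0038]
```

View pics/w2.png

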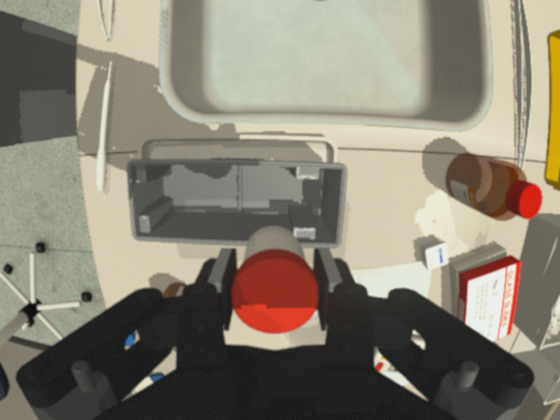

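The lower tray's centre comes out at (0.526, -0.182) with its rim at z 0.070, turned about 1.5°. The pot hangs level. Lowering it into the far bay.

{"fn": "arm_command", "kwargs": {
  "delta_pos": [
    [-2,0,30],
    [-2,0,65],
    [-2,0,100],
    [-2,0,125],
    [-2,0,140],
    [-2,0,147],
    [-2,0,151],
    [-2,0,152],
    [-2,0,152]
  ],
  "turn": [0.02,0.02,0.02,0.02,0.02,0.02,0.02,0.02,0.02]
}}

```text
time: 4.93
ee_pos: [0.5625, -0.1832, 0.0512]
orientation: [[0.019, 1.0, 0.002], [1.0, -0.019, -0.001], [-0.001, 0.002, -1.0]]
wrist_force: [0.0, 0.8, -0.7]
grip_width: 0.423
grip_force: 30.1
```

{"fn": "arm_command", "kwargs": {
  "delta_pos": [
    [0,0,1],
    [0,0,2],
    [0,0,3],
    [0,0,3]
  ],
  "turn": [0,0,0,0]
}}

```text
time: 5.27
ee_pos: [0.5618, -0.1835, 0.0473]
orientation: [[0.02, 1.0, 0.001], [1.0, -0.02, -0.0], [-0.0, 0.001, -1.0]]
wrist_force: [0.6, 0.2, -0.1]
grip_width: 0.425
grip_force: 30.1
```

{"fn": "arm_command", "kwargs": {
  "delta_pos": [
    [0,0,1],
    [0,0,2],
    [0,0,2]
  ],
  "turn": [0,0,0]
}}

```text
time: 5.52
ee_pos: [0.562, -0.1837, 0.0461]
orientation: [[0.02, 1.0, 0.0], [1.0, -0.02, -0.0], [-0.0, 0.0, -1.0]]
wrist_force: [-2.2, 1.0, 5.7]
grip_width: 0.425
grip_force: 30.5
```

Contact. Release to 52 mm, rise, and go to the blue pot at about (0.455, -0.40).

{"fn": "arm_command", "kwargs": {
  "delta_pos": [
    [0,0,0],
    [0,0,0],
    [0,0,0],
    [0,0,0],
    [0,0,-15],
    [0,0,-45],
    [0,0,-85],
    [0,0,-120],
    [0,0,-134],
    [0,0,-134]
  ],
  "turn": [0,0,0,0,0,0,0,0,0,0],
  "gripper": 54
}}

```text
time: 6.35
ee_pos: [0.5643, -0.1845, 0.1845]
orientation: [[0.02, 1.0, 0.009], [1.0, -0.02, -0.004], [-0.004, 0.009, -1.0]]
wrist_force: [0.5, 0.3, -0.0]
grip_width: 0.629
grip_force: 0.0
```

{"fn": "arm_command", "kwargs": {
  "delta_pos": [
    [-20,-10,0],
    [-55,-27,0],
    [-92,-45,0],
    [-130,-64,0],
    [-168,-83,0],
    [-200,-98,0],
    [-220,-107,0],
    [-220,-107,0],
    [-220,-107,0]
  ],
  "turn": [-0.02,-0.02,-0.02,-0.02,-0.02,-0.02,-0.02,-0.02,-0.02],
  "gripper": 62
}}

```text
time: 7.1
ee_pos: [0.4489, -0.4013, 0.1765]
orientation: [[0.002, 1.0, -0.002], [1.0, -0.002, 0.003], [0.003, -0.002, -1.0]]
wrist_force: [0.7, 1.9, 0.0]
grip_width: 0.726
grip_force: 0.0
```

```bash
python3 - <<'E'
from h import *
st,s=snap('wrist','w3.png')
print(st['time'],st['ee_pos'],np.array(st['orientation']))
for z in(.054,.04):
  for b in blobs(s,st,z,(100,130,60),(125,255,255),100): print(z,b,tocmd(st,[*b[1],.041],0))
for b in blobs(s,st,.07,(0,120,60),(10,255,255),100): print('red',b)
E
```

```text
7.1 [ 0.4489 -0.4013  0.1765] [[ 0.0025  1.     -0.0022]
 [ 1.     -0.0025  0.003 ]
 [ 0.003  -0.0022 -1.    ]]
0.054 ([266, 182, 43, 43, 1464], array([ 0.4598, -0.398 ]), 0.0177) (array([  2.9,  11.2, 135.5]), np.float64(-0.002))
0.054 ([222, 274, 35, 42, 247], array([ 0.4171, -0.4805]), 0.0234) (array([-79.7, -31.3, 135.4]), np.float64(-0.002))
0.04 ([266, 182, 43, 43, 1464], array([ 0.4602, -0.4016]), 0.0187) (array([ -0.7,  11.6, 135.5]), np.float64(-0.002))
0.04 ([222, 274, 35, 42, 247], array([ 0.4153, -0.4887]), 0.0247) (array([-87.9, -33.1, 135.3]), np.float64(-0.002))
red ([264, 79, 18, 19, 269], array([ 0.4487, -0.3094]), 0.0069)
```

View pics/w3.png

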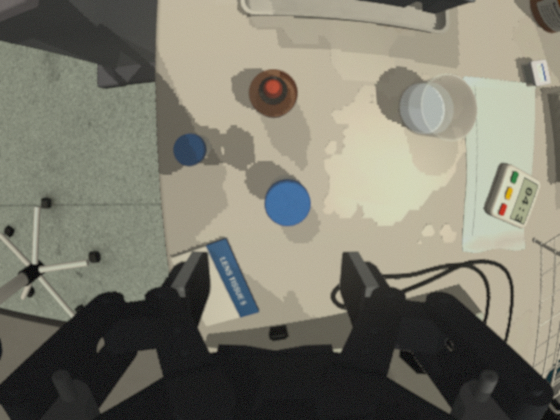

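Wrist view: the big blue cap is at (288,203), giving (0.460, -0.399) with radius about 18.5 mm. The small decoy is at (190,149) and the dropper at (273,92).

{"fn": "arm_command", "kwargs": {
  "delta_pos": [
    [2,11,20],
    [2,11,55],
    [2,11,90],
    [2,11,115],
    [2,11,128],
    [2,11,133],
    [2,11,134],
    [2,11,134]
  ],
  "turn": [0,0,0,0,0,0,0,0]
}}

```text
time: 7.82
ee_pos: [0.4623, -0.3994, 0.0461]
orientation: [[-0.001, 1.0, 0.001], [1.0, 0.001, -0.001], [-0.001, 0.001, -1.0]]
wrist_force: [-0.4, -0.6, -0.1]
grip_width: 0.726
grip_force: 0.0
```

{"fn": "arm_command", "kwargs": {
  "delta_pos": [
    [0,0,0],
    [0,0,0],
    [0,0,0],
    [0,0,0],
    [0,0,0],
    [0,0,0]
  ],
  "turn": [0,0,0,0,0,0],
  "gripper": 30
}}

```text
time: 8.32
ee_pos: [0.4623, -0.4004, 0.0472]
orientation: [[0.0, 1.0, 0.003], [1.0, -0.0, -0.003], [-0.003, 0.003, -1.0]]
wrist_force: [-0.6, 0.4, 7.1]
grip_width: 0.428
grip_force: 29.7
```

{"fn": "arm_command", "kwargs": {
  "delta_pos": [
    [0,0,-20],
    [0,0,-50],
    [0,0,-85],
    [0,0,-120],
    [0,0,-150],
    [0,0,-158],
    [0,0,-158]
  ],
  "turn": [0,0,0,0,0,0,0]
}}

```text
time: 8.9
ee_pos: [0.4626, -0.4006, 0.2072]
orientation: [[0.0, 1.0, 0.005], [1.0, -0.0, -0.005], [-0.005, 0.005, -1.0]]
wrist_force: [-0.1, 0.5, -0.4]
grip_width: 0.428
grip_force: 30.1
```

{"fn": "arm_command", "kwargs": {
  "delta_pos": [
    [15,2,0],
    [45,6,0],
    [83,11,0],
    [121,16,0],
    [159,21,0],
    [190,25,0],
    [210,28,0],
    [218,29,0],
    [218,29,0],
    [218,29,0]
  ],
  "turn": [0.02,0.02,0.02,0.02,0.02,0.02,0.02,0.02,0.02,0.02]
}}

```text
time: 9.73
ee_pos: [0.4897, -0.1813, 0.2016]
orientation: [[0.02, 1.0, -0.002], [1.0, -0.02, 0.0], [0.0, -0.002, -1.0]]
wrist_force: [-0.5, -0.0, -0.3]
grip_width: 0.427
grip_force: 30.1
```

```bash
python3 - <<'E'
from h import *
st,s=snap('wrist','w4.png')
print(st['time'],st['ee_pos'])
for b in blobs(s,st,.058,(0,120,60),(10,255,255),100): print('red',b)
H,W=s['range_z'].shape
P=np.array([[pt(s,u,v,st) for u in range(W)] for v in range(H)])
hs=cv2.cvtColor(s['color'],cv2.COLOR_RGB2HSV)
m=(P[...,2]>.064)&(P[...,2]<.08)&(abs(P[...,0]-.525)<.12)&(abs(P[...,1]+.185)<.06)&(hs[...,1]<80)
q=P[m][:,:2].astype(np.float32);print(len(q),cv2.minAreaRect(q))
E
```

```text
9.7333 [ 0.4897 -0.1813  0.2016]
red ([554, 180, 6, 28, 119], array([ 0.8214, -0.1767]), 0.0168)
red ([334, 185, 42, 42, 1405], array([ 0.5607, -0.1871]), 0.0201)
red ([499, 248, 59, 91, 971], array([ 0.8073, -0.3071]), 0.0758)
red ([228, 329, 13, 17, 186], array([ 0.4444, -0.3267]), 0.0114)
3351 ((0.5264694094657898, -0.18071767687797546), (0.07474493980407715, 0.18891021609306335), 88.18408966064453)
```

View pics/w4.png

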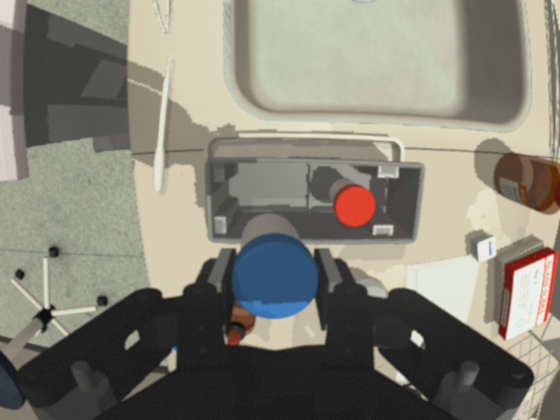

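Wrist view: the red pot stands upright in the far bay at (353,205), and the blue pot hangs over the near bay. Lowering.

{"fn": "arm_command", "kwargs": {
  "delta_pos": [
    [1,2,30],
    [1,2,65],
    [1,2,100],
    [1,2,125],
    [1,2,140],
    [1,2,146],
    [1,2,149],
    [1,2,150],
    [1,2,150]
  ],
  "turn": [0.01,0.01,0.01,0.01,0.01,0.01,0.01,0.01,0.01]
}}

```text
time: 10.53
ee_pos: [0.4931, -0.1812, 0.0541]
orientation: [[0.031, 1.0, 0.002], [1.0, -0.031, -0.001], [-0.001, 0.002, -1.0]]
wrist_force: [0.0, 0.4, 0.1]
grip_width: 0.429
grip_force: 30.1
```

{"fn": "arm_command", "kwargs": {
  "delta_pos": [
    [0,0,1],
    [0,0,2],
    [0,0,2]
  ],
  "turn": [0,0,0]
}}

```text
time: 10.78
ee_pos: [0.4928, -0.1805, 0.0518]
orientation: [[0.03, 1.0, 0.001], [1.0, -0.03, -0.001], [-0.001, 0.001, -1.0]]
wrist_force: [-0.1, -0.5, 0.2]
grip_width: 0.425
grip_force: 30.1
```

{"fn": "arm_command", "kwargs": {
  "delta_pos": [
    [0,0,1],
    [0,0,2],
    [0,0,2]
  ],
  "turn": [0,0,0]
}}

```text
time: 11.03
ee_pos: [0.4927, -0.1804, 0.0498]
orientation: [[0.03, 1.0, 0.001], [1.0, -0.03, -0.001], [-0.001, 0.001, -1.0]]
wrist_force: [-2.0, 0.6, 4.2]
grip_width: 0.428
grip_force: 30.4
```

{"fn": "arm_command", "kwargs": {
  "delta_pos": [
    [0,0,0],
    [0,0,0],
    [0,0,0],
    [0,0,0],
    [0,0,-15],
    [0,0,-45],
    [0,0,-85],
    [0,0,-120],
    [0,0,-150],
    [0,0,-150]
  ],
  "turn": [0,0,0,0,0,0,0,0,0,0],
  "gripper": 54
}}

```text
time: 11.87
ee_pos: [0.4958, -0.1819, 0.2072]
orientation: [[0.03, 0.999, 0.012], [1.0, -0.03, -0.006], [-0.006, 0.012, -1.0]]
wrist_force: [1.0, -0.1, 1.0]
grip_width: 0.629
grip_force: 0.0
```

{"fn": "arm_command", "kwargs": {
  "delta_pos": [
    [20,0,0],
    [55,0,0],
    [95,0,0],
    [135,0,0],
    [175,0,0],
    [215,0,0],
    [255,0,0],
    [295,0,0],
    [335,0,0],
    [370,0,0]
  ],
  "turn": [0,0,0,0,0,0,0,0,0,0],
  "gripper": 85
}}

```text
time: 12.7
ee_pos: [0.5027, 0.192, 0.1983]
orientation: [[0.029, 1.0, -0.0], [1.0, -0.029, 0.0], [0.0, -0.0, -1.0]]
wrist_force: [0.6, 0.0, -0.6]
grip_width: 0.998
grip_force: 0.0
```

{"fn": "arm_command", "kwargs": {
  "delta_pos": [
    [35,0,0],
    [65,0,0],
    [95,0,0],
    [125,0,0],
    [150,0,0],
    [170,0,0],
    [190,0,0],
    [207,0,0],
    [207,0,0],
    [207,0,0]
  ],
  "turn": [-0.12,-0.24,-0.36,-0.48,-0.6,-0.72,-0.84,-0.96,-1.08,-1.2]
}}

```text
time: 13.53
ee_pos: [0.5091, 0.3974, 0.1977]
orientation: [[-0.924, 0.383, -0.001], [0.383, 0.924, -0.001], [0.001, -0.001, -1.0]]
wrist_force: [-0.2, -0.7, -0.1]
grip_width: 0.99
grip_force: 0.0
```

{"fn": "arm_command", "kwargs": {
  "delta_pos": [
    [0,0,0],
    [0,0,0],
    [0,0,0],
    [0,0,0],
    [0,0,0]
  ],
  "turn": [-0.12,-0.24,-0.36,-0.4,-0.4]
}}

```text
time: 13.95
ee_pos: [0.5093, 0.3964, 0.1979]
orientation: [[-1.0, 0.0, -0.001], [0.0, 1.0, -0.001], [0.001, -0.001, -1.0]]
wrist_force: [0.6, 0.6, -0.3]
grip_width: 0.997
grip_force: 0.0
```

```bash
python3 - <<'E'
from h import *
st,s=snap('wrist','w5.png')
print(st['time'],st['ee_pos'],np.array(st['orientation'])[:,1],st['q'])
H,W=s['range_z'].shape
P=np.array([[pt(s,u,v,st) for u in range(W)] for v in range(H)])
hs=cv2.cvtColor(s['color'],cv2.COLOR_RGB2HSV)
for lo in(.064,.067):
    m=(P[...,2]>lo)&(P[...,2]<.08)&(abs(P[...,0]-.51)<.12)&(abs(P[...,1]-.395)<.06)&(hs[...,1]<80)
    q=P[m][:,:2].astype(np.float32);r=cv2.minAreaRect(q);print(len(q),r,P[m][:,2].max())
for b in blobs(s,st,.058,(0,0,0),(180,255,60),60): print(b) if 0 else 0
E
```

```text
13.95 [0.5093 0.3964 0.1979] [ 0.0002  1.     -0.0007] [ 0.5782  0.1472  1.7055  0.      1.2901 -0.9924]
3928 ((0.510648250579834, 0.3991965055465698), (0.18889154493808746, 0.07485572248697281), 1.555322527885437) 0.07308508794307994
3466 ((0.510648250579834, 0.3991965055465698), (0.18889154493808746, 0.07485572248697281), 1.555322527885437) 0.07308508794307994
```

View pics/w5.png

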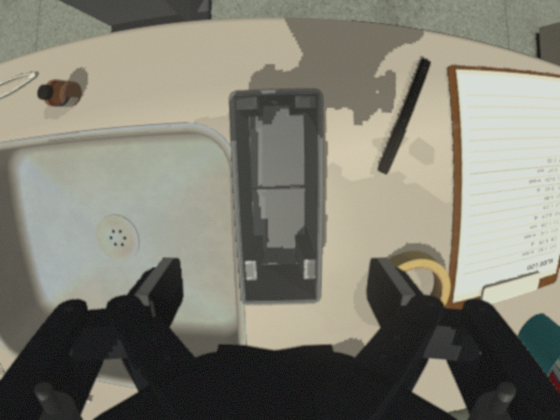

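The upper tray's centre is at (0.5106, 0.399), turned +1.55°, with its label end towards the robot. Relative to the lower tray the fixed cameras give the same offset to within 1 mm. Gripping it by the side panels.

{"fn": "arm_command", "kwargs": {
  "delta_pos": [
    [-1.3,2,20],
    [-1.3,2,55],
    [-1.3,2,90],
    [-1.3,2,120],
    [-1.3,2,145],
    [-1.3,2,157],
    [-1.3,2,162],
    [-1.3,2,162],
    [-1.3,2,162]
  ],
  "turn": [-0.027,-0.027,-0.027,-0.027,-0.027,-0.027,-0.027,-0.027,-0.027]
}}

```text
time: 14.75
ee_pos: [0.5119, 0.3992, 0.0384]
orientation: [[-1.0, -0.026, 0.002], [-0.026, 1.0, 0.001], [-0.002, 0.001, -1.0]]
wrist_force: [-0.9, -0.0, 0.3]
grip_width: 1.005
grip_force: 0.0
```

{"fn": "arm_command", "kwargs": {
  "delta_pos": [
    [0,0,0],
    [0,0,0],
    [0,0,0],
    [0,0,0],
    [0,0,0]
  ],
  "turn": [0,0,0,0,0],
  "gripper": 55,
  "grip_force": 40
}}

```text
time: 15.17
ee_pos: [0.5124, 0.3994, 0.0397]
orientation: [[-1.0, -0.026, 0.004], [-0.026, 1.0, 0.002], [-0.004, 0.002, -1.0]]
wrist_force: [-0.5, -0.9, 6.9]
grip_width: 0.807
grip_force: 45.1
```

{"fn": "arm_command", "kwargs": {
  "delta_pos": [
    [0,0,-3],
    [0,0,-12],
    [0,0,-30],
    [0,0,-55],
    [0,0,-85],
    [0,0,-115],
    [0,0,-140],
    [0,0,-155],
    [0,0,-160]
  ],
  "turn": [0,0,0,0,0,0,0,0,0]
}}

```text
time: 15.92
ee_pos: [0.5121, 0.3994, 0.2011]
orientation: [[-1.0, -0.026, 0.005], [-0.026, 1.0, 0.003], [-0.005, 0.003, -1.0]]
wrist_force: [1.2, 0.6, -0.2]
grip_width: 0.808
grip_force: 45.7
```

{"fn": "arm_command", "kwargs": {
  "delta_pos": [
    [0,-8,0],
    [0,-24,0],
    [0,-48,0],
    [0,-76,0],
    [0,-106,0],
    [0,-138,0],
    [0,-170,0],
    [0,-202,0],
    [0,-234,0],
    [0,-266,0]
  ],
  "turn": [0,0,0,0,0,0,0,0,0,0]
}}

```text
time: 16.75
ee_pos: [0.5156, 0.1297, 0.1938]
orientation: [[-1.0, -0.026, -0.005], [-0.026, 1.0, -0.001], [0.005, -0.001, -1.0]]
wrist_force: [0.2, 0.1, -1.4]
grip_width: 0.804
grip_force: 45.7
```

{"fn": "arm_command", "kwargs": {
  "delta_pos": [
    [0,-32,0],
    [0,-64,0],
    [0,-96,0],
    [1,-128,0],
    [1,-160,0],
    [2,-192,0],
    [3,-224,0],
    [3,-252,0],
    [3,-276,0],
    [3,-294,0]
  ],
  "turn": [0,0,0,0,0,0,0,0,0,0]
}}

```text
time: 17.58
ee_pos: [0.5199, -0.1637, 0.1938]
orientation: [[-1.0, -0.024, -0.005], [-0.024, 1.0, 0.001], [0.005, 0.001, -1.0]]
wrist_force: [0.2, 1.2, -1.3]
grip_width: 0.804
grip_force: 45.7
```

{"fn": "arm_command", "kwargs": {
  "delta_pos": [
    [0,-10,0],
    [0,-16,0],
    [0,-20,0],
    [0,-20,0],
    [0,-20,0],
    [0,-20,0],
    [0,-20,0],
    [0,-20,0],
    [0,-20,0],
    [0,-20,0]
  ],
  "turn": [0.03,0.09,0.18,0.28,0.38,0.48,0.58,0.68,0.78,0.88]
}}

```text
time: 18.42
ee_pos: [0.5215, -0.1809, 0.1947]
orientation: [[-0.652, 0.758, -0.004], [0.758, 0.652, 0.002], [0.004, -0.002, -1.0]]
wrist_force: [0.1, -0.1, -1.8]
grip_width: 0.806
grip_force: 45.7
```

{"fn": "arm_command", "kwargs": {
  "delta_pos": [
    [0,0,0],
    [0,0,0],
    [0,0,0],
    [0,0,0],
    [0,0,0],
    [0,0,0],
    [0,0,0],
    [0,0,0],
    [0,0,0],
    [0,0,0]
  ],
  "turn": [0.1,0.2,0.3,0.4,0.5,0.6,0.7,0.8,0.9,1.0]
}}

```text
time: 19.25
ee_pos: [0.5215, -0.1809, 0.1947]
orientation: [[0.285, 0.958, -0.004], [0.958, -0.285, 0.002], [0.001, -0.004, -1.0]]
wrist_force: [-0.1, 0.2, -0.8]
grip_width: 0.806
grip_force: 45.7
```

{"fn": "arm_command", "kwargs": {
  "delta_pos": [
    [0,0,0],
    [0,0,0],
    [0,0,0],
    [0,0,0],
    [0,0,0],
    [0,0,0],
    [0,0,0],
    [0,0,0],
    [0,0,0],
    [0,0,0]
  ],
  "turn": [0.1,0.2,0.3,0.4,0.5,0.6,0.7,0.8,0.9,1.0]
}}

```text
time: 20.08
ee_pos: [0.5215, -0.1809, 0.1947]
orientation: [[0.961, 0.278, -0.004], [0.278, -0.961, 0.002], [-0.003, -0.003, -1.0]]
wrist_force: [-0.3, 0.4, -1.3]
grip_width: 0.805
grip_force: 45.7
```

{"fn": "arm_command", "kwargs": {
  "delta_pos": [
    [0,0,0],
    [0,0,0],
    [0,0,0],
    [0,0,0],
    [0,0,0],
    [0,0,0],
    [0,0,0],
    [0,0,0]
  ],
  "turn": [0.1,0.19,0.26,0.31,0.317,0.317,0.317,0.317]
}}

```text
time: 20.75
ee_pos: [0.5226, -0.1813, 0.1963]
orientation: [[1.0, -0.029, -0.001], [-0.029, -1.0, 0.0], [-0.001, -0.0, -1.0]]
wrist_force: [-0.1, 0.2, -1.5]
grip_width: 0.804
grip_force: 45.7
```

```bash
cat >> h.py <<'E'
def cloud(s,st=None):
    H,W=s['range_z'].shape
    return np.array([[pt(s,u,v,st) for u in range(W)] for v in range(H)])
def rim(P,s,lo,hi,c=(.526,-.182)):
    hs=cv2.cvtColor(s['color'],cv2.COLOR_RGB2HSV)
    m=(P[...,2]>lo)&(P[...,2]<hi)&(abs(P[...,0]-c[0])<.115)&(abs(P[...,1]-c[1])<.055)&(hs[...,1]<80)&(hs[...,2]<150)
    q=P[m][:,:2].astype(np.float32)
    return len(q),cv2.minAreaRect(q) if len(q)>5 else None
E
python3 - <<'E'
from h import *
st,s=snap('wrist','w6.png'); P=cloud(s,st)
print(st['time'],st['ee_pos'],np.array(st['orientation']),st['q'])
zt=st['ee_pos'][2]-.0397+.07
print('upper w',zt,rim(P,s,zt-.006,zt+.006))
_,a=snap('scene','s6.png');_,b=snap('side','d6.png')
for n,s in(('sc',a),('sd',b)):
    P=cloud(s); print(n,'upper',rim(P,s,zt-.006,zt+.008),'lower',rim(P,s,.064,.078))
A=cv2.resize(a['color'][150:300,240:400,::-1],(400,375));B=cv2.resize(b['color'][80:230,220:380,::-1],(400,375))
cv2.imwrite('pics/c6.png',np.hstack([A,B]))
E
```

```text
20.75 [ 0.5226 -0.1813  0.1963] [[ 0.9996 -0.0287 -0.001 ]
 [-0.0287 -0.9996  0.0004]
 [-0.001  -0.0004 -1.    ]] [-0.4308 -0.0532  1.9161 -0.0001  1.2798  1.1687]
upper w 0.22663311828499833 (10663, ((0.5647047758102417, -0.1836519092321396), (0.10947270691394806, 0.11029050499200821), 87.39818572998047))
sc upper (237, ((0.5224758386611938, -0.1814805418252945), (0.18980465829372406, 0.10482599586248398), 7.632689476013184)) lower (240, ((0.5245768427848816, -0.18508900701999664), (0.07583658397197723, 0.19171370565891266), 88.96401977539062))
sd upper (484, ((0.5255736112594604, -0.17912805080413818), (0.0952373743057251, 0.18687205016613007), 87.07164764404297)) lower (448, ((0.5258163809776306, -0.18275678157806396), (0.08269234746694565, 0.18692287802696228), 87.13899993896484))
```

View pics/c6.png

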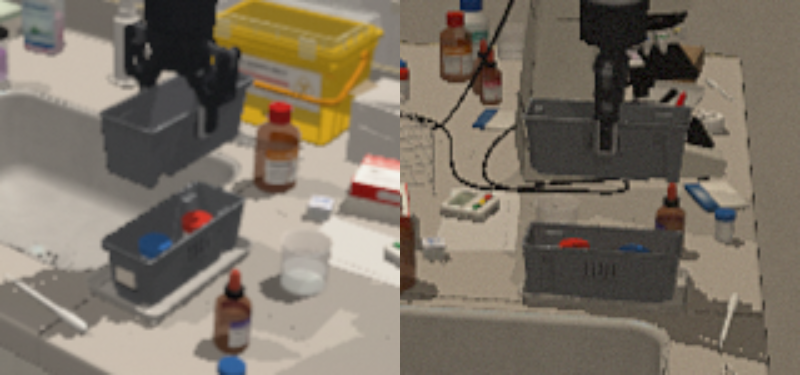

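Both pots are upright in the lower tray, and the upper tray hangs squarely with its label end now away from the robot. Checking the alignment at the tray ends only.

```bash
cat > al.py <<'E'
from h import *
def ends(P,s,lo,hi,c=np.array([.526,-.182]),ang=-.0285):
    hs=cv2.cvtColor(s['color'],cv2.COLOR_RGB2HSV)
    m=(P[...,2]>lo)&(P[...,2]<hi)&(hs[...,1]<80)&(hs[...,2]<170)
    d=P[m][:,:2]-c; u=np.array([np.cos(ang),np.sin(ang)]); U=d@u; V=d@np.array([-u[1],u[0]])
    k=(abs(U)<.105)&(abs(V)<.05);U,V=U[k],V[k]
    r=[np.percentile(U,1),np.percentile(U,99)]
    for sg in(-1,1):
        e=(sg*U>.06)
        if e.sum()>10:r+=[np.percentile(V[e],2),np.percentile(V[e],98)]
    return np.round(np.array(r)*1000,1)
st=bot.read_state();zt=st['ee_pos'][2]-.0397+.07
print(st['ee_pos'],st['time'])
for n in('scene','side','wrist'):
    st,s=snap(n);P=cloud(s,st if n=='wrist' else None)
    if n!='wrist': print(n,'lower',ends(P,s,.066,.080))
    print(n,'upper',ends(P,s,zt-.004,zt+.01))
E
python3 al.py
```

```text
[ 0.523  -0.1814  0.1968] 20.9
scene lower [-95.6  92.6 -39.6  34.3 -40.   34. ]
scene upper [-95.5  91.3 -39.9  32.7 -39.6 -18.1]
side lower [-92.6  92.4 -39.9  40.6 -41.2  38.9]
side upper [-92.4  92.  -40.6  36.9 -40.6  36.9]
wrist upper [ -3.2  94.  -35.4  36.6]
```

View pics/w6.png

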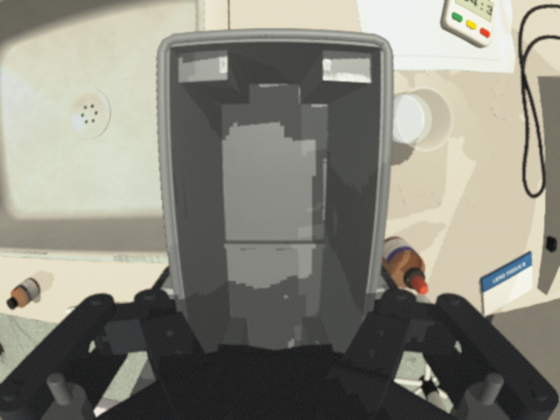

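{"fn": "arm_command", "kwargs": {
  "delta_pos": [
    [0.5,-1,10],
    [0.5,-1,25],
    [0.5,-1,42],
    [0.5,-1,58],
    [0.5,-1,70],
    [0.5,-1,76],
    [0.5,-1,79],
    [0.5,-1,79],
    [0.5,-1,79]
  ],
  "turn": [0,0,0,0,0,0,0,0,0]
}}

```text
time: 21.8
ee_pos: [0.5241, -0.1806, 0.1186]
orientation: [[1.0, -0.029, 0.001], [-0.029, -1.0, -0.0], [0.001, 0.0, -1.0]]
wrist_force: [0.5, 0.2, -1.1]
grip_width: 0.804
grip_force: 45.7
```

```bash
python3 - <<'E'
from h import *
import runpy;runpy.run_path('al.py')
_,a=snap('scene');_,b=snap('side')
A=cv2.resize(a['color'][190:290,260:367,::-1],(400,375));B=cv2.resize(b['color'][130:220,250:346,::-1],(400,375))
cv2.imwrite('pics/c7.png',np.hstack([A,B]))
E
```

```text
[ 0.5241 -0.1806  0.1186] 21.8
scene lower [-95.8  91.6 -39.   33.7 -40.1 -24.2]
scene upper [-94.8  92.  -39.8  33.7 -41.   20.5]
side lower [-93.3  92.4 -38.2  39.3 -16.9  37.2]
side upper [-91.2  93.6 -41.4  36.8 -39.8  38.1]
wrist upper [ -2.1  95.3 -34.7  37.3]
```

View pics/c7.png

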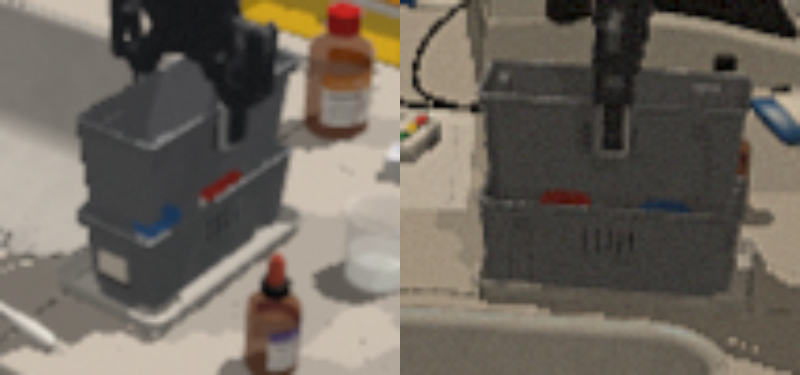

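The upper tray hangs about 7 mm above seating and is square to the lower one. Nudging it 0.7 mm back and lowering with force checks.

{"fn": "arm_command", "kwargs": {
  "delta_pos": [
    [-0.7,0,1],
    [-0.7,0,3],
    [-0.7,0,5],
    [-0.7,0,7],
    [-0.7,0,9],
    [-0.7,0,9]
  ],
  "turn": [0,0,0,0,0,0]
}}

```text
time: 22.55
ee_pos: [0.5225, -0.1802, 0.1082]
orientation: [[1.0, -0.029, -0.001], [-0.029, -1.0, 0.0], [-0.001, -0.0, -1.0]]
wrist_force: [-0.3, 0.9, -1.7]
grip_width: 0.81
grip_force: 45.7
```

{"fn": "arm_command", "kwargs": {
  "delta_pos": [
    [0,0,1],
    [0,0,2],
    [0,0,3],
    [0,0,3]
  ],
  "turn": [0,0,0,0]
}}

```text
time: 22.88
ee_pos: [0.5228, -0.1803, 0.1057]
orientation: [[1.0, -0.029, -0.0], [-0.029, -1.0, 0.0], [-0.0, -0.0, -1.0]]
wrist_force: [0.2, -0.6, -1.1]
grip_width: 0.805
grip_force: 45.7
```

{"fn": "arm_command", "kwargs": {
  "delta_pos": [
    [0,0,1],
    [0,0,2],
    [0,0,2]
  ],
  "turn": [0,0,0]
}}

```text
time: 23.13
ee_pos: [0.5228, -0.1803, 0.1037]
orientation: [[1.0, -0.029, -0.0], [-0.029, -1.0, 0.0], [-0.0, -0.0, -1.0]]
wrist_force: [-0.4, -0.3, -1.9]
grip_width: 0.806
grip_force: 45.7
```

{"fn": "arm_command", "kwargs": {
  "delta_pos": [
    [0,0,1],
    [0,0,1.5],
    [0,0,1.5]
  ],
  "turn": [0,0,0]
}}

```text
time: 23.38
ee_pos: [0.5228, -0.1803, 0.1022]
orientation: [[1.0, -0.029, -0.0], [-0.029, -1.0, 0.0], [-0.0, -0.0, -1.0]]
wrist_force: [0.2, 0.2, -1.2]
grip_width: 0.807
grip_force: 45.7
```

{"fn": "arm_command", "kwargs": {
  "delta_pos": [
    [0,0,0.7],
    [0,0,1.3],
    [0,0,1.3]
  ],
  "turn": [0,0,0]
}}

```text
time: 23.63
ee_pos: [0.5231, -0.1805, 0.1018]
orientation: [[1.0, -0.029, 0.0], [-0.029, -1.0, -0.0], [0.0, 0.0, -1.0]]
wrist_force: [-2.5, 0.7, 3.4]
grip_width: 0.806
grip_force: 45.9
```

Seated at the expected height (62 mm). Release and rise.

{"fn": "arm_command", "kwargs": {
  "delta_pos": [
    [0,0,0],
    [0,0,0],
    [0,0,0],
    [0,0,0],
    [0,0,-10],
    [0,0,-30],
    [0,0,-60],
    [0,0,-95],
    [0,0,-120],
    [0,0,-120]
  ],
  "turn": [0,0,0,0,0,0,0,0,0,0],
  "gripper": 85
}}

```text
time: 24.47
ee_pos: [0.5261, -0.1818, 0.2296]
orientation: [[1.0, -0.029, 0.012], [-0.029, -1.0, -0.005], [0.012, 0.005, -1.0]]
wrist_force: [0.9, -1.0, 2.0]
grip_width: 0.998
grip_force: 0.0
```

```bash
python3 - <<'E'
from h import *
from al import ends
st,w=snap('wrist');_,a=snap('scene');_,b=snap('side');print(st['time'],st['ee_pos'])
Pw,Pa,Pb=cloud(w,st),cloud(a),cloud(b)
for n,s,P in(('sc',a,Pa),('sd',b,Pb),('w',w,Pw)):
    print(n,'up',ends(P,s,.126,.145),rim(P,s,.126,.145)); print('lo',ends(P,s,.064,.076))
m=(abs(Pw[...,2]-.13)<.015)&(abs(Pw[...,1]+.182)<.04)
for x0 in np.arange(.44,.62,.03):
    k=m&(abs(Pw[...,0]-x0)<.012);print(round(x0,2),k.sum(),np.median(Pw[k][:,2]) if k.sum() else 0)
A=cv2.resize(a['color'][190:290,260:367,::-1],(400,375));B=cv2.resize(b['color'][130:220,250:346,::-1],(400,375))
cv2.imwrite('pics/c8.png',np.hstack([A,B]))
E
```

```text
[ 0.5261 -0.1818  0.2296] 24.4667
scene lower [-95.1  87.2 -39.   29.  -39.7  28.1]
scene upper [-11.6  10.1]
side lower [-92.7  91.7 -33.8  38.4   4.1  39.2]
side upper [-11.6  10.2]
wrist upper [ 0.7 12.4]
24.6167 [ 0.5228 -0.1803  0.2214]
sc up [-94.6  93.7 -38.5  34.4 -39.5  34. ] (243, ((0.5261164903640747, -0.18404971063137054), (0.0772966668009758, 0.19117751717567444), 87.6971435546875))
lo [-95.7  89.5 -38.5  30.  -39.6  25.4]
sd up [-92.2  92.4 -39.6  36.6 -40.8  37.7] (476, ((0.5261489152908325, -0.18248213827610016), (0.08666127920150757, 0.18748839199543), 88.8042221069336))
lo [-92.5  91.2 -34.4  38.4   2.7  38.8]
w up [-92.2  94.3 -34.5  37.7 -34.7  37.9] (5194, ((0.5266269445419312, -0.1804651916027069), (0.07447549700737, 0.1883775293827057), 88.22402954101562))
lo [-83.5  84.6 -17.2  19.8 -25.7  28.8]
0.44 1608 0.12776747642331032
0.47 1129 0.12403134979618691
0.5 653 0.13129685003097363
0.53 720 0.131295390893733
0.56 792 0.1312736892086787
0.59 828 0.13124404030097014
```

View pics/c8.png

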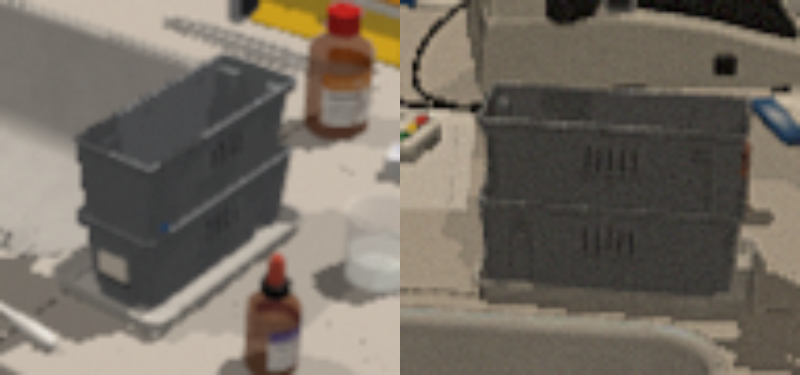

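The stack is level, with the upper rim at 131 mm against 70 mm for the lower (62 mm apart). Both tray centres agree within 0.5 mm, and the label ends are opposite. Next, the dropper bottle.

{"fn": "arm_command", "kwargs": {
  "delta_pos": [
    [-5,10,0],
    [-15,27,0],
    [-28,50,0],
    [-42,74,0],
    [-56,98,0],
    [-66,116,0],
    [-72,128,0],
    [-76,134,0],
    [-76,134,0],
    [-76,134,0]
  ],
  "turn": [-0.12,-0.24,-0.36,-0.48,-0.6,-0.72,-0.84,-0.96,-1.08,-1.2],
  "gripper": 64,
  "grip_force": 35
}}

```text
time: 25.6
ee_pos: [0.442, -0.3122, 0.2193]
orientation: [[0.385, 0.923, -0.002], [0.923, -0.385, 0.002], [0.001, -0.003, -1.0]]
wrist_force: [-0.6, 0.6, 0.0]
grip_width: 0.749
grip_force: 0.0
```

{"fn": "arm_command", "kwargs": {
  "delta_pos": [
    [0,0,0],
    [0,0,0],
    [0,0,0],
    [0,0,0],
    [0,0,0],
    [0,0,0]
  ],
  "turn": [-0.12,-0.24,-0.36,-0.4,-0.4,-0.4]
}}

```text
time: 26.1
ee_pos: [0.4426, -0.3117, 0.2198]
orientation: [[0.001, 1.0, -0.002], [1.0, -0.001, 0.002], [0.002, -0.002, -1.0]]
wrist_force: [-0.4, -0.2, 0.1]
grip_width: 0.75
grip_force: 0.0
```

```bash
python3 - <<'E'
from h import *
st,s=snap('wrist','w9.png');print(st['time'],st['ee_pos'],np.array(st['orientation'])[:,1])
for b in blobs(s,st,.092,(0,120,60),(10,255,255),60): print('red.092',b)
P=cloud(s,st);d=abs(P[...,0]-.44)<.06;d&=abs(P[...,1]+.315)<.06
for lo,hi in((.08,.1),(.055,.075),(.02,.055)):
    m=d&(P[...,2]>lo)&(P[...,2]<hi);q=P[m]
    if len(q):print(lo,len(q),q[:,:2].min(0),q[:,:2].max(0),q[:,:2].mean(0),q[:,2].max())
E
```

```text
26.1 [ 0.4426 -0.3117  0.2198] [ 1.     -0.0013 -0.0018]
red.092 ([537, 161, 23, 70, 391], array([ 0.7368, -0.2997]), 0.0395)
red.092 ([275, 193, 14, 18, 188], array([ 0.449 , -0.3091]), 0.0069)
red.092 ([535, 232, 10, 19, 115], array([ 0.7366, -0.3518]), 0.0141)
0.08 193 [ 0.4429 -0.3164] [ 0.4547 -0.3039] [ 0.4482 -0.3087] 0.09489948681027027
0.055 821 [ 0.4308 -0.3279] [ 0.4659 -0.2937] [ 0.4483 -0.3074] 0.0748600006626608
0.02 654 [ 0.3801 -0.3676] [ 0.4671 -0.2921] [ 0.42   -0.3243] 0.05499606360430093
```

View pics/w9.png

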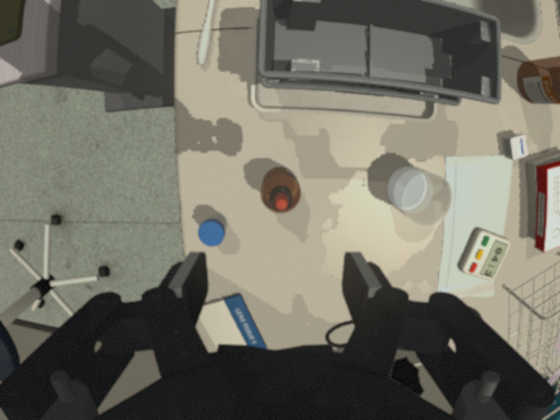

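Wrist view: the dropper's bulb is at (281,203), giving (0.4485, -0.310), 94 mm high. Its body is 35–38 mm wide, which matches.

{"fn": "arm_command", "kwargs": {
  "delta_pos": [
    [2,6,15],
    [2,6,45],
    [2,6,80],
    [2,6,115],
    [2,6,145],
    [2,6,165],
    [2,6,174],
    [2,6,176],
    [2,6,176]
  ],
  "turn": [0,0,0,0,0,0,0,0,0]
}}

```text
time: 26.9
ee_pos: [0.4491, -0.3102, 0.0451]
orientation: [[0.0, 1.0, -0.0], [1.0, -0.0, 0.0], [0.0, -0.0, -1.0]]
wrist_force: [0.4, 0.2, 0.7]
grip_width: 0.75
grip_force: 0.0
```

{"fn": "arm_command", "kwargs": {
  "delta_pos": [
    [0,0,0],
    [0,0,0],
    [0,0,0],
    [0,0,0],
    [0,0,0],
    [0,0,0]
  ],
  "turn": [0,0,0,0,0,0],
  "gripper": 28
}}

```text
time: 27.4
ee_pos: [0.45, -0.3112, 0.0474]
orientation: [[-0.0, 1.0, 0.002], [1.0, 0.0, -0.002], [-0.002, 0.002, -1.0]]
wrist_force: [-1.8, -0.5, 6.6]
grip_width: 0.426
grip_force: 34.7
```

{"fn": "arm_command", "kwargs": {
  "delta_pos": [
    [0,0,-10],
    [0,0,-30],
    [0,0,-60],
    [0,0,-95],
    [0,0,-130],
    [0,0,-165],
    [0,0,-190],
    [0,0,-200],
    [0,0,-200]
  ],
  "turn": [0,0,0,0,0,0,0,0,0]
}}

```text
time: 28.15
ee_pos: [0.4502, -0.311, 0.2492]
orientation: [[-0.0, 1.0, 0.005], [1.0, 0.0, -0.004], [-0.004, 0.005, -1.0]]
wrist_force: [0.6, -0.5, -1.0]
grip_width: 0.432
grip_force: 35.1
```

{"fn": "arm_command", "kwargs": {
  "delta_pos": [
    [8,7,0],
    [24,21,0],
    [45,39,0],
    [68,58,0],
    [90,77,0],
    [108,93,0],
    [120,104,0],
    [128,110,0],
    [130,112,0],
    [130,112,0]
  ],
  "turn": [0.03,0.03,0.03,0.03,0.03,0.03,0.03,0.03,0.03,0.03]
}}

```text
time: 28.98
ee_pos: [0.5605, -0.1796, 0.2433]
orientation: [[0.029, 1.0, -0.003], [1.0, -0.029, 0.001], [0.001, -0.003, -1.0]]
wrist_force: [0.4, -0.2, -0.6]
grip_width: 0.429
grip_force: 35.1
```

{"fn": "arm_command", "kwargs": {
  "delta_pos": [
    [0,0,10],
    [0,0,30],
    [0,0,60],
    [0,0,90],
    [0,0,110],
    [0,0,122],
    [0,0,128],
    [0,0,129],
    [0,0,129]
  ],
  "turn": [0,0,0,0,0,0,0,0,0]
}}

```text
time: 29.73
ee_pos: [0.5614, -0.1807, 0.1168]
orientation: [[0.03, 1.0, 0.001], [1.0, -0.03, -0.001], [-0.001, 0.001, -1.0]]
wrist_force: [0.7, -0.3, -0.4]
grip_width: 0.422
grip_force: 35.1
```

{"fn": "arm_command", "kwargs": {
  "delta_pos": [
    [0,0,1],
    [0,0,2],
    [0,0,2.5],
    [0,0,2.5]
  ],
  "turn": [0,0,0,0]
}}

```text
time: 30.07
ee_pos: [0.5614, -0.1802, 0.1144]
orientation: [[0.03, 1.0, 0.001], [1.0, -0.03, -0.001], [-0.0, 0.001, -1.0]]
wrist_force: [-0.3, 0.3, -0.3]
grip_width: 0.427
grip_force: 35.1
```

{"fn": "arm_command", "kwargs": {
  "delta_pos": [
    [0,0,0.7],
    [0,0,1.3],
    [0,0,1.3]
  ],
  "turn": [0,0,0]
}}

```text
time: 30.32
ee_pos: [0.561, -0.18, 0.1123]
orientation: [[0.03, 1.0, -0.0], [1.0, -0.03, 0.0], [0.0, -0.0, -1.0]]
wrist_force: [0.4, -0.3, -0.5]
grip_width: 0.426
grip_force: 35.1
```

{"fn": "arm_command", "kwargs": {
  "delta_pos": [
    [0,0,0.7],
    [0,0,1.3],
    [0,0,1.3]
  ],
  "turn": [0,0,0]
}}

```text
time: 30.57
ee_pos: [0.5611, -0.1802, 0.1119]
orientation: [[0.03, 1.0, -0.0], [1.0, -0.03, -0.0], [-0.0, -0.0, -1.0]]
wrist_force: [-2.4, 0.8, 4.8]
grip_width: 0.425
grip_force: 35.7
```

{"fn": "arm_command", "kwargs": {
  "delta_pos": [
    [0,0,0],
    [0,0,0],
    [0,0,0],
    [0,0,0],
    [0,0,-10],
    [0,0,-35],
    [0,0,-70],
    [0,0,-105],
    [0,0,-140],
    [0,0,-140]
  ],
  "turn": [0,0,0,0,0,0,0,0,0,0],
  "gripper": 54
}}

```text
time: 31.4
ee_pos: [0.5646, -0.1816, 0.2617]
orientation: [[0.03, 0.999, 0.014], [1.0, -0.03, -0.006], [-0.006, 0.015, -1.0]]
wrist_force: [0.3, -1.7, 0.7]
grip_width: 0.631
grip_force: 0.0
```

{"fn": "arm_command", "kwargs": {
  "delta_pos": [
    [34,-17,0],
    [68,-34,0],
    [103,-51,0],
    [138,-69,0],
    [173,-87,0],
    [208,-104,0],
    [243,-122,0],
    [278,-139,10],
    [310,-155,30],
    [340,-171,50]
  ],
  "turn": [-0.03,-0.03,-0.03,-0.03,-0.03,-0.03,-0.03,-0.03,-0.03,-0.03]
}}

```text
time: 32.23
ee_pos: [0.4001, 0.1667, 0.2023]
orientation: [[-0.0, 1.0, 0.004], [1.0, 0.0, 0.001], [0.001, 0.004, -1.0]]
wrist_force: [0.4, 0.8, -0.8]
grip_width: 0.633
grip_force: 0.0
```

{"fn": "arm_command", "kwargs": {
  "delta_pos": [
    [0,0,10],
    [0,0,20],
    [0,0,20]
  ],
  "turn": [0,0,0]
}}

```text
time: 32.48
ee_pos: [0.3993, 0.1645, 0.1792]
orientation: [[-0.001, 1.0, -0.003], [1.0, 0.001, -0.001], [-0.001, -0.003, -1.0]]
wrist_force: [-0.7, -0.6, 0.0]
grip_width: 0.631
grip_force: 0.0
```

```bash
python3 - <<'E'
from h import *
st,s=snap('wrist','w10.png');print(st['time'],st['ee_pos'],np.array(st['orientation'])[:,1])
P=cloud(s,st);d=(abs(P[...,0]-.4)<.05)&(abs(P[...,1]-.165)<.05)
for lo,hi in((.048,.07),(.035,.048),(.015,.04)):
    m=d&(P[...,2]>lo)&(P[...,2]<hi);q=P[m]
    if len(q):print(lo,len(q),np.percentile(q[:,:2],2,axis=0),np.percentile(q[:,:2],98,axis=0),q[:,2].max(),np.argwhere(m).mean(0)[::-1])
E
```

```text
32.4833 [0.3993 0.1645 0.1792] [ 1.      0.0006 -0.0028]
0.048 342 [0.3907 0.1615] [0.4045 0.176 ] 0.05925639547911135 [271.6053 200.9123]
0.035 526 [0.3843 0.1558] [0.4105 0.1815] 0.04726514752436933 [271.8479 193.5361]
0.015 204 [0.3841 0.1603] [0.4113 0.1821] 0.039995055441733596 [272.3186 184.0441]
```

View pics/w10.png

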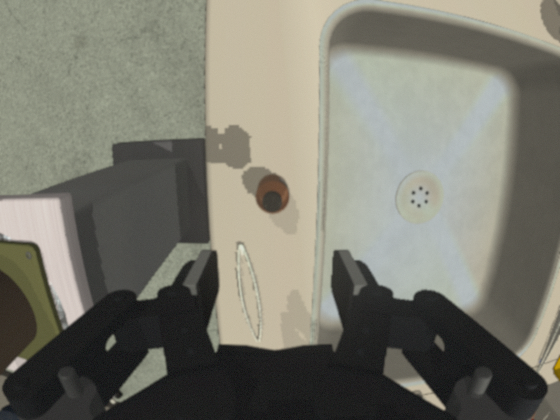

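Wrist view: the oil bottle is at (272,197), giving (0.3975, 0.1685) and 58 mm high.

{"fn": "arm_command", "kwargs": {
  "delta_pos": [
    [4,-2,15],
    [4,-2,45],
    [4,-2,80],
    [4,-2,110],
    [4,-2,135],
    [4,-2,146],
    [4,-2,150],
    [4,-2,150],
    [4,-2,150]
  ],
  "turn": [0,0,0,0,0,0,0,0,0]
}}

```text
time: 33.28
ee_pos: [0.4001, 0.1689, 0.0328]
orientation: [[0.001, 1.0, 0.003], [1.0, -0.001, 0.001], [0.001, 0.003, -1.0]]
wrist_force: [-0.6, -0.1, 0.3]
grip_width: 0.635
grip_force: 0.0
```

{"fn": "arm_command", "kwargs": {
  "delta_pos": [
    [0,0,0],
    [0,0,0],
    [0,0,0],
    [0,0,0],
    [0,0,0],
    [0,0,0]
  ],
  "turn": [0,0,0,0,0,0],
  "gripper": 20
}}

```text
time: 33.78
ee_pos: [0.3997, 0.1693, 0.0329]
orientation: [[-0.0, 1.0, 0.003], [1.0, 0.0, 0.001], [0.001, 0.003, -1.0]]
wrist_force: [-0.7, -1.0, 7.6]
grip_width: 0.319
grip_force: 34.7
```

{"fn": "arm_command", "kwargs": {
  "delta_pos": [
    [0,0,-10],
    [0,0,-30],
    [0,0,-60],
    [0,0,-95],
    [0,0,-130],
    [0,0,-165],
    [0,0,-190],
    [0,0,-210],
    [0,0,-218],
    [0,0,-218]
  ],
  "turn": [0,0,0,0,0,0,0,0,0,0]
}}

```text
time: 34.62
ee_pos: [0.3993, 0.1693, 0.2521]
orientation: [[-0.0, 1.0, 0.005], [1.0, 0.0, 0.002], [0.002, 0.005, -1.0]]
wrist_force: [0.2, -0.1, -0.6]
grip_width: 0.321
grip_force: 34.7
```

{"fn": "arm_command", "kwargs": {
  "delta_pos": [
    [-12,3,0],
    [-36,9,0],
    [-72,19,0],
    [-110,29,0],
    [-150,40,0],
    [-190,50,0],
    [-230,61,0],
    [-270,71,0],
    [-302,80,0],
    [-326,86,0]
  ],
  "turn": [0.03,0.03,0.03,0.03,0.03,0.03,0.03,0.03,0.03,0.03]
}}

```text
time: 35.45
ee_pos: [0.4835, -0.1595, 0.2465]
orientation: [[0.032, 0.999, -0.003], [0.999, -0.032, 0.001], [0.001, -0.003, -1.0]]
wrist_force: [-0.2, 0.5, -0.0]
grip_width: 0.32
grip_force: 34.7
```

{"fn": "arm_command", "kwargs": {
  "delta_pos": [
    [-15,5,0],
    [-22,6,0],
    [-22,6,0],
    [-22,6,0],
    [-22,6,0]
  ],
  "turn": [0,0,0,0,0]
}}

```text
time: 35.87
ee_pos: [0.4894, -0.1779, 0.2487]
orientation: [[0.029, 1.0, -0.001], [1.0, -0.029, 0.001], [0.001, -0.001, -1.0]]
wrist_force: [1.0, 0.3, -0.8]
grip_width: 0.322
grip_force: 34.7
```

```bash
python3 - <<'E'
from h import *
st,s=snap('wrist','w11.png');print(st['time'],st['ee_pos'],np.array(st['orientation'])[:,1])
P=cloud(s,st);print(rim(P,s,.125,.14))
for b in blobs(s,st,.158,(0,120,60),(10,255,255),60): print(b)
E
```

```text
35.8667 [ 0.4894 -0.1779  0.2487] [ 0.9996 -0.0285 -0.0005]
(2907, ((0.5260029435157776, -0.18032163381576538), (0.07417101413011551, 0.1858224868774414), 88.37400817871094))
([525, 169, 30, 32, 714], array([ 0.7266, -0.1555]), 0.0216)
([356, 203, 20, 21, 305], array([ 0.5568, -0.1759]), 0.0088)
([486, 236, 51, 70, 719], array([ 0.7111, -0.2473]), 0.0517)
([294, 280, 14, 18, 60], array([ 0.5098, -0.235 ]), 0.0084)
([484, 304, 7, 17, 62], array([ 0.6944, -0.2796]), 0.0101)
```

View pics/w11.png

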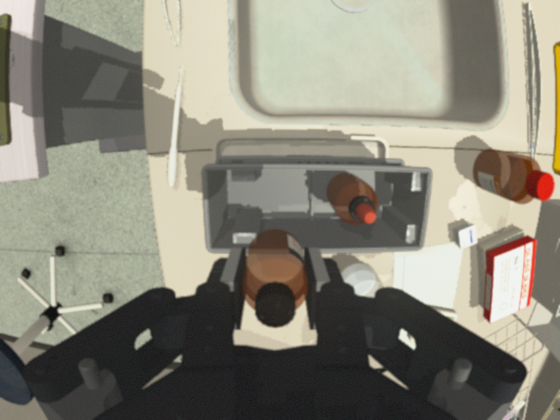

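The dropper stands in the far bay, bulb at (365,212), and the oil bottle hangs over the near bay. That used up my picture-viewing limit, in fact one over, so from here I'll check by numbers only. Lowering.

{"fn": "arm_command", "kwargs": {
  "delta_pos": [
    [-2,2,15],
    [-2,2,40],
    [-2,2,75],
    [-2,2,105],
    [-2,2,128],
    [-2,2,141],
    [-2,2,146],
    [-2,2,147],
    [-2,2,147]
  ],
  "turn": [0,0,0,0,0,0,0,0,0]
}}

```text
time: 36.67
ee_pos: [0.4924, -0.1814, 0.1033]
orientation: [[0.029, 1.0, 0.002], [1.0, -0.029, -0.001], [-0.001, 0.002, -1.0]]
wrist_force: [-0.5, 0.3, 0.6]
grip_width: 0.318
grip_force: 34.7
```

{"fn": "arm_command", "kwargs": {
  "delta_pos": [
    [0,0,1],
    [0,0,1.5],
    [0,0,1.5]
  ],
  "turn": [0,0,0]
}}

```text
time: 36.92
ee_pos: [0.4923, -0.1817, 0.1018]
orientation: [[0.03, 1.0, 0.002], [1.0, -0.03, -0.001], [-0.001, 0.002, -1.0]]
wrist_force: [-0.4, 0.1, -0.8]
grip_width: 0.318
grip_force: 34.7
```

{"fn": "arm_command", "kwargs": {
  "delta_pos": [
    [0,0,1],
    [0,0,2],
    [0,0,2]
  ],
  "turn": [0,0,0]
}}

```text
time: 37.17
ee_pos: [0.4915, -0.1814, 0.0985]
orientation: [[0.03, 1.0, -0.0], [1.0, -0.03, 0.0], [0.0, -0.0, -1.0]]
wrist_force: [-0.2, 0.2, -1.2]
grip_width: 0.321
grip_force: 34.7
```

{"fn": "arm_command", "kwargs": {
  "delta_pos": [
    [0,0,0.7],
    [0,0,1.2],
    [0,0,1.2]
  ],
  "turn": [0,0,0]
}}

```text
time: 37.42
ee_pos: [0.4916, -0.1814, 0.0975]
orientation: [[0.03, 1.0, -0.0], [1.0, -0.03, 0.0], [-0.0, -0.0, -1.0]]
wrist_force: [-1.8, -0.5, 1.5]
grip_width: 0.322
grip_force: 34.9
```

{"fn": "arm_command", "kwargs": {
  "delta_pos": [
    [0,0,0.4],
    [0,0,0.4],
    [0,0,0.4]
  ],
  "turn": [0,0,0]
}}

```text
time: 37.67
ee_pos: [0.4916, -0.1814, 0.0974]
orientation: [[0.03, 1.0, -0.0], [1.0, -0.03, -0.0], [-0.0, -0.0, -1.0]]
wrist_force: [-2.8, 0.1, 5.6]
grip_width: 0.317
grip_force: 35.4
```

{"fn": "arm_command", "kwargs": {
  "delta_pos": [
    [0,0,0],
    [0,0,0],
    [0,0,0],
    [0,0,0],
    [0,0,-8],
    [0,0,-30],
    [0,0,-65],
    [0,0,-105],
    [0,0,-145],
    [0,0,-150]
  ],
  "turn": [0,0,0,0,0,0,0,0,0,0],
  "gripper": 46
}}

```text
time: 38.5
ee_pos: [0.495, -0.1829, 0.2569]
orientation: [[0.03, 0.999, 0.013], [1.0, -0.03, -0.007], [-0.006, 0.014, -1.0]]
wrist_force: [1.5, -0.1, 0.9]
grip_width: 0.538
grip_force: 0.0
```

{"fn": "arm_command", "kwargs": {
  "delta_pos": [
    [20,-10,0],
    [55,-20,0],
    [60,-20,0],
    [60,-20,0],
    [60,-20,0],
    [60,-20,0],
    [60,-20,0],
    [60,-20,0]
  ],
  "turn": [0,0,0,0,0,0,0,0]
}}

```text
time: 39.17
ee_pos: [0.4735, -0.1215, 0.2468]
orientation: [[0.031, 1.0, -0.0], [1.0, -0.031, -0.0], [-0.0, -0.0, -1.0]]
wrist_force: [-0.1, -0.4, 0.1]
grip_width: 0.539
grip_force: 0.0
```

```bash
python3 - <<'E'
from h import *
V={}
for n in('wrist','scene','side'):
    st,s=snap(n);P=cloud(s,st if n=='wrist' else None)
    print(n,st['time'],st['ee_pos'],'up',rim(P,s,.125,.138))
    hs=cv2.cvtColor(s['color'],cv2.COLOR_RGB2HSV)
    for c,nm in((.4916,'oil'),(.561,'drop')):
        d=(abs(P[...,0]-c)<.03)&(abs(P[...,1]+.182)<.026)
        for lo,hi in((.142,.17),(.112,.124)):
            m=d&(P[...,2]>lo)&(P[...,2]<hi)
            if lo<.13: m&=(hs[...,1]>60)
            q=P[m]
            if len(q)>3:print(nm,lo,len(q),np.percentile(q,[3,97],axis=0).round(3).tolist())
    d=(abs(P[...,0]-.768)<.06)&(abs(P[...,1]+.165)<.06)&(P[...,2]>.1)&(P[...,2]<.14)
    print('fix',P[d].mean(0) if d.any() else 0)
E
```

```text
wrist 39.1667 [ 0.4735 -0.1215  0.2468] up (2843, ((0.5259416103363037, -0.1791689097881317), (0.07377029955387115, 0.18651416897773743), 88.55313110351562))
oil 0.112 44 [[0.485, -0.183, 0.112], [0.5, -0.175, 0.123]]
drop 0.142 256 [[0.553, -0.182, 0.144], [0.564, -0.173, 0.159]]
drop 0.112 548 [[0.543, -0.179, 0.113], [0.576, -0.161, 0.124]]
fix [ 0.7756 -0.1635  0.1134]
scene 39.2167 [ 0.4735 -0.1214  0.2468] up (278, ((0.525177001953125, -0.1840837448835373), (0.07531658560037613, 0.18961510062217712), 88.5024185180664))
oil 0.112 4 [[0.486, -0.192, 0.114], [0.49, -0.184, 0.119]]
drop 0.142 20 [[0.551, -0.19, 0.144], [0.561, -0.181, 0.156]]
drop 0.112 58 [[0.541, -0.198, 0.113], [0.57, -0.17, 0.124]]
fix [ 0.7746 -0.1729  0.1108]
side 39.2667 [ 0.4735 -0.1213  0.2468] up (497, ((0.5259042382240295, -0.18482032418251038), (0.08529851585626602, 0.18702712655067444), 87.24817657470703))
drop 0.142 26 [[0.554, -0.185, 0.144], [0.563, -0.173, 0.161]]
fix [ 0.7794 -0.1617  0.1142]
```

```bash
python3 -c "
from plant import bot
print(bot.close_job())"
```

```text
the job is handed in; nothing more can be done
None
```

The two kits are stacked in the steel tray and the job was handed in at about 39 s, with both pots upright below, the upper tray seated end for end on its shelves, and both bottles upright above; I viewed 15 pictures, one over the limit of 14.

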